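# Rack the terracotta sample pots from pale to dark beside the birdhouse

## Task

Get the paints ready for the birdhouse: stand the four terracotta sample pots in the four cup holders of the rack in order of shade, the palest in the holder nearest the birdhouse and the darkest in the one farthest from it. Carry them upright and set each one down right into its holder without dropping it, and leave the blue pot where it stands.

Things in the scene. Friction and masses are not known exactly. Their poses are not given: they have to be found in the camera images.
- pot_palest_c (a point): Terracotta pot number 1 of four from pale to dark, lid very pale pink: paint sample pot, an upright plain cylinder 52 mm in diameter and 66 mm high with a white body and a screw lid and band in the colour of its paint, about 0.14 kg; starts standing on the table. The point is at the centre of the pot, half-way up (33 mm above its underside); z up along its axis.
- pot_light_c (a point): Terracotta pot number 2 of four from pale to dark, lid light salmon terracotta: paint sample pot, an upright plain cylinder 52 mm in diameter and 66 mm high with a white body and a screw lid and band in the colour of its paint, about 0.14 kg; starts standing on the table. The point is at the centre of the pot, half-way up (33 mm above its underside); z up along its axis.
- pot_deep_c (a point): Terracotta pot number 3 of four from pale to dark, lid deep brick red: paint sample pot, an upright plain cylinder 52 mm in diameter and 66 mm high with a white body and a screw lid and band in the colour of its paint, about 0.14 kg; starts standing on the table. The point is at the centre of the pot, half-way up (33 mm above its underside); z up along its axis.
- pot_darkest_c (a point): Terracotta pot number 4 of four from pale to dark, lid very dark red-brown, nearly black: paint sample pot, an upright plain cylinder 52 mm in diameter and 66 mm high with a white body and a screw lid and band in the colour of its paint, about 0.14 kg; starts standing on the table. The point is at the centre of the pot, half-way up (33 mm above its underside); z up along its axis.
- pot_blue_c (a point): The blue pot (blue lid and band), not one of the terracotta series: paint sample pot, an upright plain cylinder 52 mm in diameter and 66 mm high with a white body and a screw lid and band in the colour of its paint, about 0.14 kg; starts standing on the table. The point is at the centre of the pot, half-way up (33 mm above its underside); z up along its axis.
- holder_1_floor (a point): Cup holder 1 of four, the end holder on the left (+y), as the robot sees the rack: black rubber cup fixed on a low pine rack (board 100 x 424 mm, its end cheeks 30 mm high). Outside 84 mm across, inside 68 mm across, rim 9 mm above its inner floor. The point is at the centre of the inner floor, 18 mm above the table; z up, y along the row of holders towards its left (+y) end, x across the row. Neighbouring holders are about 95 mm apart, centre to centre.
- holder_2_floor (a point): Cup holder 2 of four, second from the left, as the robot sees the rack: black rubber cup fixed on a low pine rack (board 100 x 424 mm, its end cheeks 30 mm high). Outside 84 mm across, inside 68 mm across, rim 9 mm above its inner floor. The point is at the centre of the inner floor, 18 mm above the table; z up, y along the row of holders towards its left (+y) end, x across the row. Neighbouring holders are about 95 mm apart, centre to centre.
- holder_3_floor (a point): Cup holder 3 of four, third from the left, as the robot sees the rack: black rubber cup fixed on a low pine rack (board 100 x 424 mm, its end cheeks 30 mm high). Outside 84 mm across, inside 68 mm across, rim 9 mm above its inner floor. The point is at the centre of the inner floor, 18 mm above the table; z up, y along the row of holders towards its left (+y) end, x across the row. Neighbouring holders are about 95 mm apart, centre to centre.
- holder_4_floor (a point): Cup holder 4 of four, the end holder on the right (-y), as the robot sees the rack: black rubber cup fixed on a low pine rack (board 100 x 424 mm, its end cheeks 30 mm high). Outside 84 mm across, inside 68 mm across, rim 9 mm above its inner floor. The point is at the centre of the inner floor, 18 mm above the table; z up, y along the row of holders towards its left (+y) end, x across the row. Neighbouring holders are about 95 mm apart, centre to centre.
- birdhouse: Small gabled wooden birdhouse with cream walls, one roof side painted terracotta and one bare, on a round plywood turntable 180 mm across; 213 mm high in all, roof 160 x 150 mm. It does not move. It stands beyond one end of the rack, left or right; a glass jar of brushes, about 200 mm high, stands beyond the other end. Origin on the table under its centre; z up, its entrance hole faces its -x.
Mind the look-alikes: they are no part of the job. Leave any green look-alike of the part that bears pot_deep_c alone. What is shaped like the part that bears pot_palest_c but green is not meant.

How it is judged:
By the outcome, as a careful person would: the job done as asked, in the order asked, and still so for the second after the job is handed in, with the robot touching nothing.
It also fails if it takes over 112 s, if anything falls off the work surface, if the arm or the gripper's body presses on something with over 40 N, if the wrist force passes 120 N, or if a joint passes its speed limit or range.

## Robot

A 7-joint arm with a two-finger parallel gripper is mounted at the origin on the work surface. World frame = base frame: x ahead of the robot, y to its left, z up, the work surface at z = 0. Lengths are in mm, angles in rad, forces in N, time in s.
With the tool pointing down it reaches from about 400 to 875 mm from the base axis. Payload 4.4 kg.
Tool frame: the origin (TCP) lies midway between the tips of the shut fingers; the grasp point (between the pads) lies 19 mm behind it (ctrl.grip_point_offset is the distance from the TCP to the grasp point, in mm); z points along the fingers, x is the direction in which the jaws open and shut, and the axes are right-handed (so a half turn about z gives the same grasp; the last joint's range is limited). The gripper opens to 85 mm and grips with 20 to 120 N. Pads are 22 mm wide; open, the fingers measure 114 mm over their backs; the gripper's body (76 mm by 85 mm) begins 54 mm behind the grasp point. The pads swing forward as they close: fully open they stand 13 mm farther back than shut.
Start: joints at [-1.406, 0.628, 0.038, 1.517, -0.027, 0.996, -0.02], TCP at [148.666, 632.784, 231.313] pointing down, gripper open.
Joint ranges: [-3.06, 3.06], [-0.37, 2.12], [-1.25, 1.32], [0.18, 2.47], [-1.1, 4.24], [0.23, 1.98], [-2.94, 2.94]. Speed limits (rad/s): [2.57, 2.57, 3.14, 3.14, 3.14, 3.14, 3.14].

## Interface

Orientations are given as [roll, pitch, yaw] about the fixed x, y, z axes, in that order (R = Rz(yaw) Ry(pitch) Rx(roll)).
In Python, from cell import ctrl, viewer gives the robot as it stands.
- The arm moves only by the tool apply_moves, never from a script. Its argument "series" is a list that holds one entry, the list of rows, each a list of 6 numbers: the shift along the tool's x, y, z normalised to -1 to 1, where 1 is 50 mm, then the turn, a rotation vector about the tool's x, y, z normalised to -1 to 1, where 1 is 6 degrees. In form: [[[tx, ty, tz, rx, ry, rz], ...]]. A call has exactly 5 rows; each row shifts and turns the commanded pose from where the row before left it, along the tool's axes as they then stand; what a row does not reach is not made up. A row lasts 1/8 s, in which the tool goes at most 62.5 mm and 10.7 degrees, less where a joint would pass 70% of its speed; a pose out of reach is approached as far as the arm can. A call with a number of a shift or a turn outside -1 to 1 is refused whole. A call with a gripper value outside its range is refused whole. "claw" is the gripper command: -1 is shut, 1 is fully open, values between are in proportion, set as the call begins (left out, the last holds). The fingers move at their own pace and stop on an object; the grip force is fixed at half the most. Time passes only in rows, so rows that do not move let the fingers close, or fill a call up. It gives the time, the measured TCP pose, the force and the opening at its end, in the units of the state.
- ctrl.read_state(): the state, without advancing time (a new reading comes with each control period).
- viewer.get_image(name): name is "side" or "top" or "wrist"; returns the picture (480x640x3 uint8, blue, green, red); there is no depth.
- viewer.camera_info(name): a dict with "K" (3x3 intrinsics, pixels), "R" (3x3) and "t" (3): a world point X has camera coordinates R X + t. Camera axes: x right, y down, z forward; pixel columns grow to the right and rows downward; lengths in mm; the calibration is good to about 2 mm. The wrist camera is an equidistant fisheye: a pixel r from the principal point sees the ray r / f radians off the axis. A picture is of the moment at which its call begins: read the wrist's pose just before it. camera_info takes no time and is no camera call; for the wrist camera it gives the pose at the moment of the call.
- ctrl.finish_job(): hands the job in, once; it reports no verdict.
Trained networks look in the newest picture that a camera, given by its name, has taken for a name from the list of things; names that differ only in an ending like _2 or _b are one class to them, and where a whole thing is asked for, a point or a joint stands for the part that bears it (a point fixed in the world has none). Each returns a list of dicts, best first, with "score" (0 to 1); they miss things now and then, are a little off and sometimes report something else, mostly with a low value. They report only what shows in the picture. A call takes as long as a camera call. They do not tell look-alikes from the thing itself.
- viewer.find_in(camera, label): "location" ([column, row] as shares, 0 to 1, of the picture: columns of its width, rows of its height, amid what is visible of it).
The state is a dict: "clock": time; "qpos": joint angles; "qd": joint speeds; "tau": joint torques, N m; "eef_pos": TCP position; "tool_rot": TCP orientation; "force": force on the tool from outside, world axes, zero at the start; "torque": the same for the moment, N m; "width": finger opening in mm.
Only numpy, scipy, OpenCV 4.12 (cv2) and the standard library are available. Lean on these libraries where they do the work, as an engineer would, in place of code of your own. Each camera call takes 0.05 s, during which the arm holds its last target. There are 200 camera calls.

## Working session

There is one attempt and no reset: what is moved stays moved. The work goes in short steps, Python scripts to look and compute and a tool call to move; the robot and the scene stay as the last step left them, time stands still between calls to the robot, and variables do not carry over. Pictures are saved under pics/ and viewed, about 12 in all and at most 16, crops included, and the job is handed in when it is done.

Besides the shell and the picture viewer there is one more tool, called after "Emit:" as name(argument=value, ...), one argument or row to a line, values as JSON. apply_moves: Moves the arm, as the interface text tells. Scaled input: -1 to 1 covers 50 mm each way for a shift and 6 degrees each way for a turn. Its arguments: {"type":"object","properties":{"series":{"type":"array","items":{"type":"array","items":{"type":"array","items":{"type":"number"}}}},"claw":{"type":"number"}},"required":["series"]}

```bash
mkdir -p pics; ls
python3 - <<'E'
from cell import ctrl, viewer
import cv2,numpy as np
s=ctrl.read_state(); print({k:np.round(s[k],3).tolist() for k in('clock','eef_pos','tool_rot','width','force')})
for n in('top','side'):
    im=viewer.get_image(n); cv2.imwrite(f'pics/{n}0.png',im)
    ci=viewer.camera_info(n); print(n,{k:np.round(v,3).tolist() for k,v in ci.items() if k in'KRt'})
    for l in('pot_palest_c','pot_light_c','pot_deep_c','pot_darkest_c','pot_blue_c','holder_1_floor','holder_2_floor','holder_3_floor','holder_4_floor','birdhouse'):
        r=viewer.find_in(n,l); print(l,[(round(d['score'],2),round(d['location'][0]*640),round(d['location'][1]*480)) for d in r[:5]])
E
```

```text
pics
{'clock': 0.0, 'eef_pos': [148.525, 632.183, 230.385], 'tool_rot': [3.142, 0.002, 1.34], 'width': 85.484, 'force': [0.1, -0.358, 0.773]}
top {'K': [[493.336, 0.0, 316.256], [0.0, 493.336, 238.152], [0.0, 0.0, 1.0]], 'R': [[0.003, -1.0, 0.005], [-0.997, -0.003, -0.076], [0.076, -0.004, -0.997]], 't': [-12.946, 507.436, 1181.04]}
pot_palest_c [(0.96, 202, 241), (0.58, 206, 195)]
pot_light_c [(0.56, 382, 238)]
pot_deep_c [(0.97, 372, 304), (0.86, 337, 269), (0.57, 417, 267), (0.44, 133, 171)]
pot_darkest_c [(0.63, 420, 267)]
pot_blue_c [(0.61, 245, 257)]
holder_1_floor [(0.86, 263, 186), (0.2, 420, 270)]
holder_2_floor [(0.82, 302, 184), (0.67, 202, 239), (0.59, 131, 172), (0.33, 244, 259)]
holder_3_floor [(0.63, 341, 179)]
holder_4_floor [(0.67, 377, 177)]
birdhouse [(0.76, 132, 173)]
side {'K': [[517.527, 0.0, 321.622], [0.0, 517.527, 240.001], [0.0, 0.0, 1.0]], 'R': [[0.835, -0.55, 0.01], [-0.342, -0.533, -0.774], [0.431, 0.643, -0.633]], 't': [-408.082, 211.206, 1170.358]}
pot_palest_c [(0.95, 275, 198)]
pot_light_c [(0.8, 364, 285)]
pot_deep_c [(0.73, 315, 269), (0.68, 305, 307)]
pot_darkest_c [(0.73, 365, 314)]
pot_blue_c [(0.6, 279, 221)]
holder_1_floor [(0.87, 339, 214)]
holder_2_floor [(0.69, 362, 229)]
holder_3_floor [(0.86, 386, 245)]
holder_4_floor [(0.65, 409, 262)]
birdhouse [(0.57, 291, 140)]
```

View pics/top0.png

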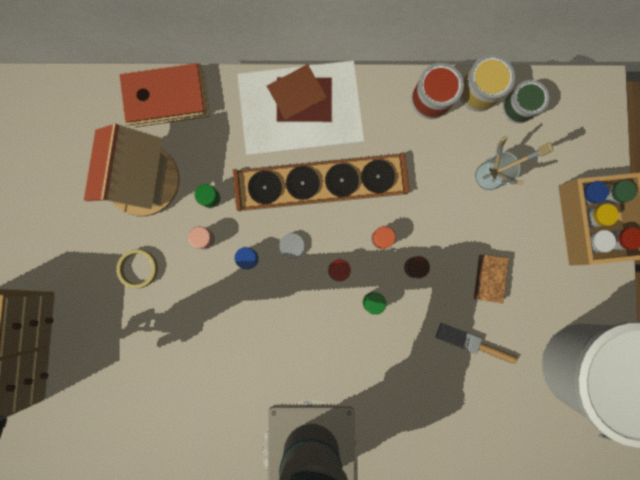

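View pics/side0.png

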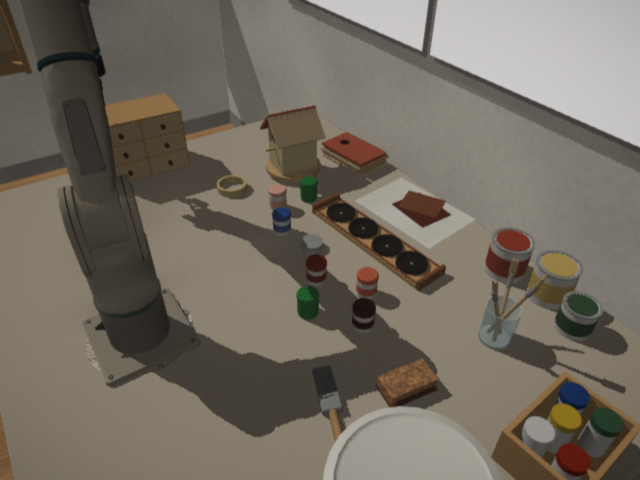

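The birdhouse is left (+y), so holder 1 gets the palest, 2 light, 3 deep and 4 darkest. In the top view the lids are: palest (200,238), light (384,237), deep (339,270), darkest (417,267), blue (246,258). The green decoys are at (206,195) and (374,303), and a grey tin is at (292,244).

```bash
cat > h.py <<'E'
import numpy as np
from cell import ctrl, viewer
def back(n,px,z,ci=None):
    ci=ci or viewer.camera_info(n); K,R,t=[np.array(ci[k],float) for k in'KRt']
    d=R.T@np.linalg.solve(K,[px[0],px[1],1.]); c=-R.T@t
    return (c+d*(z-c[2])/d[2])[:2]
def proj(n,X):
    ci=viewer.camera_info(n); K,R,t=[np.array(ci[k],float) for k in'KRt']
    p=K@(R@np.array(X,float)+t); return p[:2]/p[2]
E
python3 - <<'E'
from h import *
import cv2
im=cv2.imread('pics/top0.png'); lab=cv2.cvtColor(im,cv2.COLOR_BGR2LAB).astype(int)
P=dict(palest=(200,238),light=(384,237),deep=(339,270),darkest=(417,267),blue=(246,258),green1=(206,195),green2=(374,303),tin=(292,243))
for k,p in P.items():
    m=np.zeros((482,642),np.uint8); im2=im.copy()
    cv2.floodFill(im2,m,p,0,(14,)*3,(14,)*3,cv2.FLOODFILL_FIXED_RANGE|cv2.FLOODFILL_MASK_ONLY)
    ys,xs=np.nonzero(m[1:-1,1:-1]); c,r=cv2.minEnclosingCircle(np.stack([xs,ys],1).astype(np.float32))
    w=back('top',c,66); print(k,np.round(c,1),round(r,1),len(xs),'world',np.round(w),'side px',np.round(proj('side',[*w,66])))
for i,(a,b) in enumerate([((263,186),(339,214)),((302,184),(362,229)),((341,179),(386,245)),((377,177),(409,262))]):
    print('holder',i+1,np.round(back('top',a,20)),np.round(back('side',b,20)))
E
```

```text
palest [198.  237.3] 10.2 311 world [505. 265.] side px [277. 188.]
light [383.5 237. ] 10.1 311 world [ 507. -169.] side px [367. 272.]
deep [338.9 269.7] 10.8 320 world [430. -64.] side px [316. 259.]
darkest [416.6 267. ] 11.8 375 world [ 437. -245.] side px [363. 303.]
blue [244.9 257. ] 9.4 191 world [459. 155.] side px [282. 211.]
green1 [204.5 194.2] 9.8 293 world [607. 252.] side px [308. 179.]
green2 [374.1 305.4] 10.1 187 world [ 348. -146.] side px [306. 292.]
tin [290.8 244.4] 12.6 389 world [489.  48.] side px [312. 228.]
holder 1 [635. 119.] [621. 110.]
holder 2 [641.  24.] [635.  17.]
holder 3 [653. -72.] [647. -73.]
holder 4 [ 659. -160.] [ 654. -159.]
```

Run:
```python
import cv2,numpy as np
a=cv2.imread('pics/top0.png'); b=cv2.imread('pics/side0.png')
x=cv2.resize(a[145:315,180:440],None,fx=3,fy=3,interpolation=cv2.INTER_CUBIC)
cv2.imwrite('pics/crop.png',x)
```

```text
(no output)
```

View pics/crop.png

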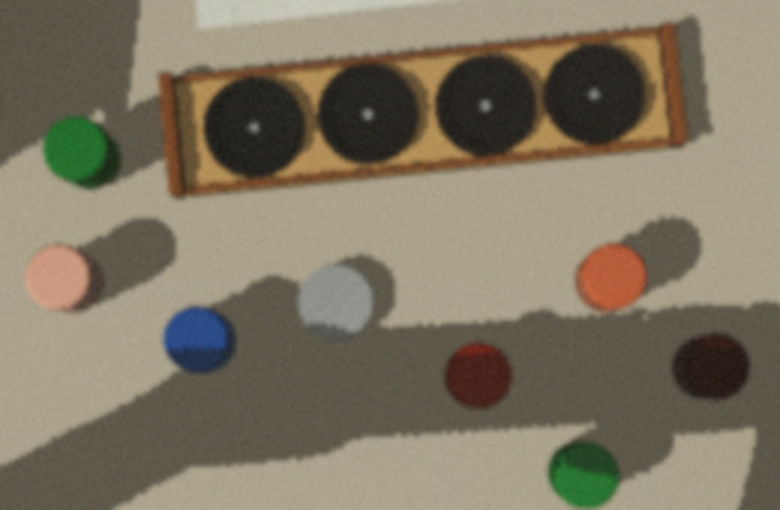

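Emit:
apply_moves(
  series=[
    [[-0.37, 0.58, 0.09, 0, 0, 1], [-0.31, 0.61, 0.09, 0, 0, 1], [-0.24, 0.64, 0.09, 0, 0, 1], [-0.18, 0.66, 0.09, 0, 0, 1], [-0.11, 0.68, 0.09, 0, 0, 1]],
  ],
  claw=1,
)

```text
clock: 1.72
eef_pos: [268.2, 508.5, 208.9]
tool_rot: [-3.141, -0.0, 0.813]
force: [-0.4, -0.1, -0.1]
width: 85.4
```

Emit:
apply_moves(
  series=[
    [[-0.03, 0.68, 0.09, 0, 0, 1], [0.04, 0.68, 0.09, 0, 0, 1], [0.11, 0.68, 0.09, 0, 0, 1], [0.18, 0.66, 0.09, 0, 0, 1], [0.25, 0.64, 0.09, 0, 0, 1]],
  ],
)

```text
clock: 2.35
eef_pos: [387.6, 385.3, 186.2]
tool_rot: [-3.141, -0.0, 0.288]
force: [0.7, 1.3, -0.1]
width: 85.3
```

Emit:
apply_moves(
  series=[
    [[0.31, 0.61, 0.09, 0, 0, 1], [0.38, 0.57, 0.09, 0, 0, 1], [0.43, 0.53, 0.09, 0, 0, 0.8], [0.48, 0.49, 0.09, 0, 0, 0], [0.48, 0.49, 0.09, 0, 0, 0]],
  ],
)

```text
clock: 2.98
eef_pos: [506.8, 262.4, 163.6]
tool_rot: [-3.141, -0.0, -0.002]
force: [-0.1, 0.5, 0.2]
width: 85.2
```

```bash
cat >> h.py <<'E'
def wback(px,z,ci):
    K,R,t=[np.array(ci[k],float) for k in'KRt']
    u=np.array([px[0]-K[0,2],px[1]-K[1,2]]); r=np.hypot(*u); th=r/K[0,0]
    d=R.T@np.r_[u/max(r,1e-9)*np.sin(th),np.cos(th)]; c=-R.T@t
    return (c+d*(z-c[2])/d[2])[:2]
def look(name,z,labels=()):
    import cv2
    s=ctrl.read_state(); ci=viewer.camera_info('wrist'); im=viewer.get_image('wrist'); cv2.imwrite(f'pics/{name}.png',im)
    print('t',s['clock'],'tcp',np.round(s['eef_pos'],1),'rot',np.round(s['tool_rot'],3),'w',round(s['width'],1),'F',np.round(s['force'],1))
    for l in labels:
        for d in viewer.find_in('wrist',l)[:4]:
            p=(d['location'][0]*640,d['location'][1]*480); print(l,round(d['score'],2),np.round(p),np.round(wback(p,z,ci),1))
    return ci,im
E
python3 - <<'E'
from h import *
ci,im=look('w1',40,('pot_palest_c','pot_blue_c'))
print(np.round(ci['K'],1),np.round(-np.array(ci['R']).T@ci['t']))
E
```

```text
t 2.975 tcp [506.8 262.4 163.6] rot [-3.141e+00 -0.000e+00 -2.000e-03] w 85.2 F [-0.1  0.5  0.2]
pot_palest_c 0.85 [441. 239.] [604.5 251.8]
pot_palest_c 0.75 [313. 230.] [504.6 259.1]
pot_blue_c 0.69 [260. 347.] [459.4 156. ]
[[371.6   0.  314.9]
 [  0.  371.6 233.5]
 [  0.    0.    1. ]] [506. 331. 305.]
```

View pics/w1.png

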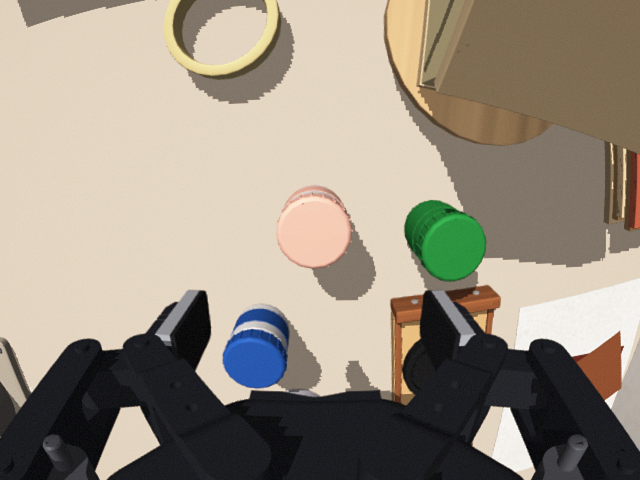

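The pink lid centre is at (314,230), clear of the fingers. The green lid is at (449,248), the blue lid at (255,359), and the rack's left cheek shows at (445,302).

Run:
```python
from h import *
ci=viewer.camera_info('wrist')
for p in((314,230),(449,248),(255,359)): print(np.round(wback(p,66,ci),1))
for p in((264.1,187.1),(302,183),(341.4,179.8),(377.8,176.2)): print('h',np.round(back('top',p,18),1))
for p in((199.3,237),(383.7,237),(339,270),(416.7,266.7)): print('p',np.round(back('top',p,66),1))
print(-np.array(ci['R']).T[:,2], np.array(ci['R'])[2])
```

```text
[506.3 264.5]
[601.9 250.7]
[459.4 160.5]
h [632.9 116.8]
h [643.4  23.9]
h [651.7 -73. ]
h [ 661.  -162.6]
p [505.8 262. ]
p [ 507.1 -169.2]
p [429.7 -64.4]
p [ 437.9 -245.6]
[0.00109583 0.27289142 0.96204422] [-0.00109583 -0.27289142 -0.96204422]
```

Emit:
apply_moves(
  series=[
    [[0, -0.03, 0.6, 0, 0, 0], [0, 0, 0.6, 0, 0, 0], [0, 0, 0.6, 0, 0, 0], [0, 0, 0.6, 0, 0, 0], [0, 0, 0.3, 0, 0, 0]],
  ],
)

```text
clock: 3.75
eef_pos: [504.3, 265.7, 27.4]
tool_rot: [3.141, 0.002, 0.0]
force: [-0.3, 0.1, -0.9]
width: 85.4
```

Emit:
apply_moves(
  series=[
    [[0, 0, 0, 0, 0, 0], [0, 0, 0, 0, 0, 0], [0, 0, 0, 0, 0, 0], [0, 0, 0, 0, 0, 0], [0, 0, 0, 0, 0, 0]],
  ],
  claw=-1,
)

```text
clock: 4.38
eef_pos: [506.7, 265.6, 30.1]
tool_rot: [-3.14, -0.002, -0.0]
force: [0.1, -0.6, 7.5]
width: 50.9
```

Emit:
apply_moves(
  series=[
    [[0, 0, -0.2, 0, 0, 0], [0, 0, -0.6, 0, 0, 0], [0, 0, -0.6, 0, 0, 0], [0, 0, -0.6, 0, 0, 0], [0, 0, -0.6, 0, 0, 0]],
  ],
)

```text
clock: 5.0
eef_pos: [505.5, 264.9, 160.2]
tool_rot: [3.142, 0.0, -0.001]
force: [0.5, 0.0, -0.9]
width: 51.1
```

Emit:
apply_moves(
  series=[
    [[0.51, 0.59, 0, 0, 0, 0], [0.51, 0.59, 0, 0, 0, 0], [0.51, 0.59, 0, 0, 0, 0], [0.51, 0.59, 0, 0, 0, 0], [0.51, 0.59, 0, 0, 0, 0]],
  ],
)

```text
clock: 5.62
eef_pos: [633.6, 116.5, 159.2]
tool_rot: [-3.142, 0.0, -0.001]
force: [-0.3, 0.5, -1.5]
width: 50.5
```

Run:
```python
from h import *
look('w2',18,('holder_1_floor','holder_2_floor','pot_palest_c'))
import cv2; cv2.imwrite('pics/t2.png',viewer.get_image('top'))
```

```text
t 5.625 tcp [633.6 116.5 159.2] rot [-3.142e+00  0.000e+00 -1.000e-03] w 50.5 F [-0.3  0.5 -1.5]
holder_1_floor 0.78 [315. 209.] [632.9 124.9]
pot_palest_c 0.81 [277.  39.] [604.7 257.8]
pot_palest_c 0.65 [364. 388.] [680.6 -49.9]
```

View pics/w2.png

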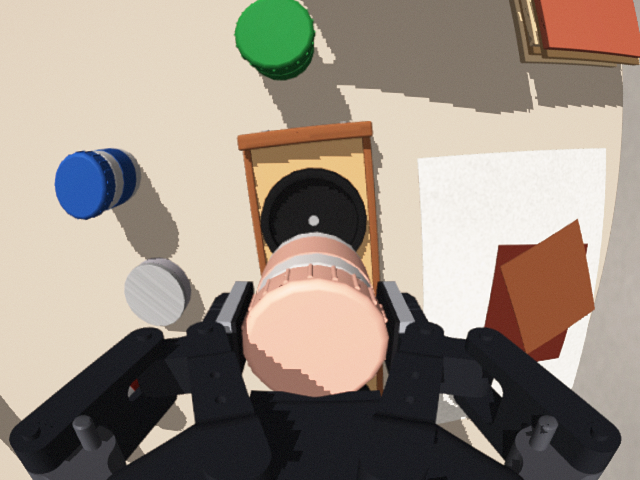

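The holder 1 centre spot is at (313,220), and the pot in the jaws has its lid centre at about (315,343) and stands upright. The grey tin is at (158,292), well clear.

Run:
```python
from h import *
ci=viewer.camera_info('wrist')
print(wback((313.3,220.5),18,ci), wback((315,343),159+37,ci), wback((295,189),18,ci))
```

```text
[630.51949609 117.61860702] [631.99642073 119.75339639] [616.50959045 142.59885679]
```

Emit:
apply_moves(
  series=[
    [[-0.03, 0, 0.5, 0, 0, 0], [0, 0, 0.6, 0, 0, 0], [0, 0, 0.6, 0, 0, 0], [0, 0, 0.36, 0, 0, 0], [0, 0, 0.1, 0, 0, 0]],
  ],
)

```text
clock: 6.5
eef_pos: [630.7, 118.4, 49.9]
tool_rot: [-3.141, 0.002, 0.001]
force: [0.1, 0.3, -0.5]
width: 50.6
```

Emit:
apply_moves(
  series=[
    [[0, 0, 0.02, 0, 0, 0], [0, 0, 0.02, 0, 0, 0], [0, 0, 0, 0, 0, 0], [0, 0, 0, 0, 0, 0], [0, 0, 0, 0, 0, 0]],
  ],
)

```text
clock: 7.12
eef_pos: [631.9, 117.5, 49.0]
tool_rot: [-3.141, -0.0, -0.0]
force: [0.5, -0.3, -1.1]
width: 50.7
```

Emit:
apply_moves(
  series=[
    [[0, 0, 0.02, 0, 0, 0], [0, 0, 0.02, 0, 0, 0], [0, 0, 0, 0, 0, 0], [0, 0, 0, 0, 0, 0], [0, 0, 0, 0, 0, 0]],
  ],
)

```text
clock: 7.75
eef_pos: [631.8, 117.4, 48.1]
tool_rot: [-3.141, -0.0, -0.001]
force: [-2.9, -0.3, 8.4]
width: 50.9
```

Emit:
apply_moves(
  series=[
    [[0, 0, 0, 0, 0, 0], [0, 0, 0, 0, 0, 0], [0, 0, 0, 0, 0, 0], [0, 0, 0, 0, 0, 0], [0, 0, 0, 0, 0, 0]],
  ],
  claw=1,
)

```text
clock: 8.38
eef_pos: [631.7, 117.5, 46.7]
tool_rot: [3.142, 0.0, -0.0]
force: [0.8, -0.1, -0.5]
width: 85.4
```

Emit:
apply_moves(
  series=[
    [[0, 0, -0.3, 0, 0, 0], [0, 0, -0.6, 0, 0, 0], [0, 0, -0.6, 0, 0, 0], [0, 0, -0.5, 0, 0, 0], [0, 0, -0.3, 0, 0, 0]],
  ],
)

```text
clock: 9.0
eef_pos: [632.6, 117.5, 164.2]
tool_rot: [-3.141, -0.003, -0.0]
force: [1.0, -0.7, 0.1]
width: 85.3
```

Emit:
apply_moves(
  series=[
    [[-0.31, 0.72, 0, 0, 0, 0], [-0.31, 0.72, 0, 0, 0, 0], [-0.31, 0.72, 0, 0, 0, 0], [-0.31, 0.72, 0, 0, 0, 0], [-0.31, 0.72, 0, 0, 0, 0]],
  ],
)

```text
clock: 9.62
eef_pos: [553.5, -63.6, 162.1]
tool_rot: [3.142, -0.0, -0.0]
force: [0.7, -0.7, -0.0]
width: 85.4
```

Emit:
apply_moves(
  series=[
    [[-0.31, 0.72, 0, 0, 0, 0], [-0.31, 0.72, 0, 0, 0, 0], [-0.31, 0.7, 0, 0, 0, 0], [0, 0, 0, 0, 0, 0], [0, 0, 0, 0, 0, 0]],
  ],
)

```text
clock: 10.25
eef_pos: [507.9, -168.8, 161.9]
tool_rot: [-3.141, -0.0, -0.0]
force: [-0.2, 0.4, -0.3]
width: 85.5
```

Run:
```python
from h import *
import cv2
ci,im=look('w3',40,('pot_light_c','pot_darkest_c','pot_deep_c'))
cv2.imwrite('pics/t3.png',np.hstack([viewer.get_image('top')[120:330,170:450],viewer.get_image('side')[150:360,230:510]]))
np.savez('ci3.npz',**{k:ci[k] for k in'KRt'})
```

```text
t 10.25 tcp [ 507.9 -168.8  161.9] rot [-3.141 -0.    -0.   ] w 85.5 F [-0.2  0.4 -0.3]
pot_light_c 0.8 [314. 233.] [ 506.9 -174.2]
pot_darkest_c 0.56 [234. 322.] [ 441.1 -250.3]
pot_darkest_c 0.43 [489. 107.] [638.5 -76. ]
pot_deep_c 0.77 [205.  87.] [428.6 -65.2]
pot_deep_c 0.74 [120. 201.] [ 352.6 -147.1]
```

View pics/w3.png

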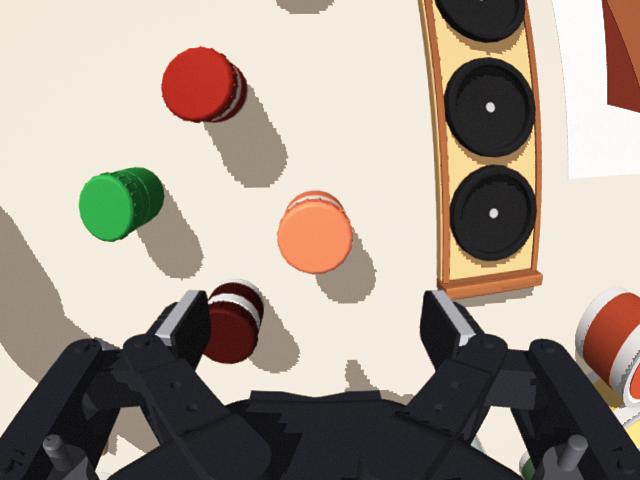

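View pics/t3.png

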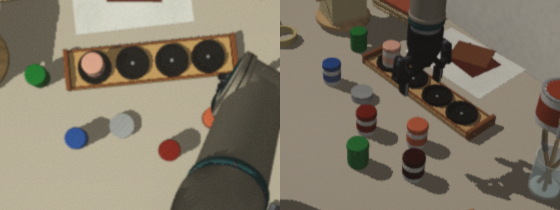

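The pink pot sits in holder 1. In the wrist view the light lid is at (314,233), deep at (197,84), darkest at (230,333), the holder 3 spot at (490,107) and the holder 4 spot at (494,213).

Run:
```python
from h import *
ci=dict(np.load('ci3.npz'))
for p,z in(((314.5,233),66),((197,84),66),((230,333),66),((490,107),18),((494,213),18)): print(np.round(wback(p,z,ci),1))
```

```text
[ 507.1 -166.8]
[431.  -66.2]
[ 443.4 -244.9]
[650.1 -73.7]
[ 660.3 -162.6]
```

Emit:
apply_moves(
  series=[
    [[0, -0.02, 0.6, 0, 0, 0], [0, 0, 0.6, 0, 0, 0], [0, 0, 0.6, 0, 0, 0], [0, 0, 0.56, 0, 0, 0], [0, 0, 0.3, 0, 0, 0]],
  ],
)

```text
clock: 11.18
eef_pos: [507.2, -167.9, 27.4]
tool_rot: [-3.141, 0.002, 0.0]
force: [-0.3, 0.4, 0.7]
width: 85.4
```

Emit:
apply_moves(
  series=[
    [[0, 0, 0, 0, 0, 0], [0, 0, 0, 0, 0, 0], [0, 0, 0, 0, 0, 0], [0, 0, 0, 0, 0, 0], [0, 0, 0, 0, 0, 0]],
  ],
  claw=-1,
)

```text
clock: 11.8
eef_pos: [508.5, -168.7, 29.9]
tool_rot: [3.141, -0.002, -0.0]
force: [-0.7, -0.5, 6.4]
width: 50.6
```

Emit:
apply_moves(
  series=[
    [[0, 0, -0.2, 0, 0, 0], [0, 0, -0.6, 0, 0, 0], [0, 0, -0.6, 0, 0, 0], [0, 0, -0.6, 0, 0, 0], [0, 0, -0.6, 0, 0, 0]],
  ],
)

```text
clock: 12.42
eef_pos: [507.2, -168.2, 160.2]
tool_rot: [-3.141, 0.0, -0.0]
force: [-0.5, 0.2, -1.9]
width: 50.9
```

Emit:
apply_moves(
  series=[
    [[0.54, -0.76, 0, 0, 0, 0], [0.54, -0.76, 0, 0, 0, 0], [0.54, -0.76, 0, 0, 0, 0], [0.54, -0.76, 0, 0, 0, 0], [0.52, -0.78, 0, 0, 0, 0]],
  ],
)

```text
clock: 13.05
eef_pos: [642.1, 23.8, 159.2]
tool_rot: [3.141, 0.0, -0.0]
force: [0.9, 0.1, -0.6]
width: 50.9
```

```bash
cat >> h.py <<'E'
def spot(name):
    import cv2
    ci,im=look(name,18); g=cv2.cvtColor(im,cv2.COLOR_BGR2GRAY)[190:236,285:345]
    n,l,st,c=cv2.connectedComponentsWithStats((g>110).astype(np.uint8))
    for i in range(1,n):
        if st[i,4]<200: p=c[i]+[285,190]; print('spot',st[i,4],np.round(p,1),np.round(wback(p,18,ci),1))
E
python3 -c "
from h import *
spot('w4')"
```

```text
t 13.05 tcp [642.1  23.8 159.2] rot [ 3.141  0.    -0.   ] w 50.9 F [ 0.9  0.1 -0.6]
spot 83 [316.8 220.5] [643.   23.2]
spot 56 [313.9 234.4] [640.7  11.8]
```

Emit:
apply_moves(
  series=[
    [[0.01, 0.01, 0.5, 0, 0, 0], [0, 0, 0.6, 0, 0, 0], [0, 0, 0.6, 0, 0, 0], [0, 0, 0.36, 0, 0, 0], [0, 0, 0.1, 0, 0, 0]],
  ],
)

```text
clock: 13.72
eef_pos: [641.4, 21.9, 50.0]
tool_rot: [3.142, 0.002, -0.0]
force: [1.2, -0.9, -1.1]
width: 50.9
```

Emit:
apply_moves(
  series=[
    [[0, 0, 0.02, 0, 0, 0], [0, 0, 0.02, 0, 0, 0], [0, 0, 0.02, 0, 0, 0], [0, 0, 0.02, 0, 0, 0], [0, 0, 0, 0, 0, 0]],
  ],
)

```text
clock: 14.35
eef_pos: [642.6, 22.1, 48.0]
tool_rot: [-3.141, -0.001, -0.0]
force: [-1.6, 0.4, 4.4]
width: 50.5
```

Contact. I'll release, rise, and go to deep at (430,-65).

Emit:
apply_moves(
  series=[
    [[0, 0, 0, 0, 0, 0], [0, 0, 0, 0, 0, 0], [0, 0, 0, 0, 0, 0], [0, 0, 0, 0, 0, 0], [0, 0, 0, 0, 0, 0]],
  ],
  claw=1,
)

```text
clock: 14.98
eef_pos: [642.2, 21.9, 46.7]
tool_rot: [3.142, 0.0, -0.001]
force: [-0.8, -0.3, -0.5]
width: 85.4
```

Emit:
apply_moves(
  series=[
    [[0, 0, -0.3, 0, 0, 0], [0, 0, -0.6, 0, 0, 0], [0, 0, -0.6, 0, 0, 0], [0, 0, -0.5, 0, 0, 0], [0, 0, -0.3, 0, 0, 0]],
  ],
)

```text
clock: 15.6
eef_pos: [643.0, 21.9, 164.2]
tool_rot: [-3.141, -0.003, -0.001]
force: [0.0, -0.8, 0.9]
width: 85.5
```

Emit:
apply_moves(
  series=[
    [[-0.84, 0.36, 0, 0, 0, 0], [-0.84, 0.36, 0, 0, 0, 0], [-0.84, 0.36, 0, 0, 0, 0], [-0.84, 0.36, 0, 0, 0, 0], [-0.84, 0.3, 0, 0, 0, 0]],
  ],
)

```text
clock: 16.23
eef_pos: [430.8, -65.6, 162.1]
tool_rot: [3.141, -0.0, -0.001]
force: [-0.0, 0.3, -0.8]
width: 85.8
```

Emit:
apply_moves(
  series=[
    [[0, 0, 0, 0, 0, 0], [0, 0, 0, 0, 0, 0], [0, 0, 0, 0, 0, 0], [0, 0, 0, 0, 0, 0], [0, 0, 0, 0, 0, 0]],
  ],
)

```text
clock: 16.85
eef_pos: [432.5, -64.7, 161.6]
tool_rot: [3.142, 0.0, 0.0]
force: [-1.0, 0.1, 0.7]
width: 85.0
```

```bash
python3 -c "
from h import *
ci,im=look('w5',40,('pot_deep_c',))
np.savez('ci5.npz',**{k:ci[k] for k in'KRt'})"
```

```text
t 16.85 tcp [432.5 -64.7 161.6] rot [3.142 0.    0.   ] w 85.0 F [-1.   0.1  0.7]
pot_deep_c 0.88 [311. 229.] [429.3 -67. ]
pot_deep_c 0.68 [231. 318.] [ 363.1 -142.1]
```

View pics/w5.png

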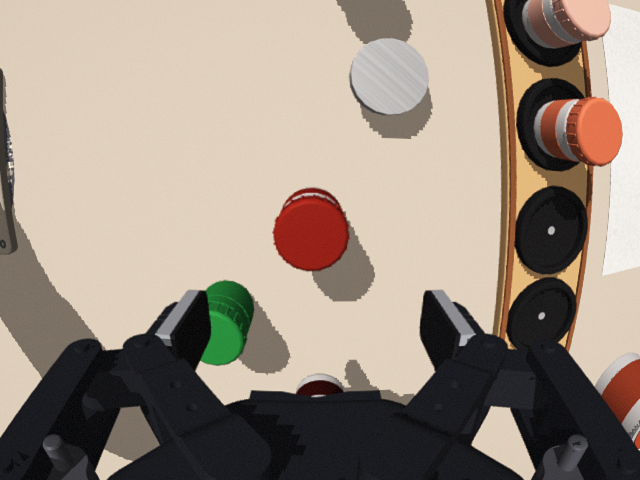

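Light is in holder 2, and the deep red lid at (311,231) is centred below the gripper, with green (223,335) clear of the descent.

Emit:
apply_moves(
  series=[
    [[-0.03, 0, 0.6, 0, 0, 0], [0, 0, 0.6, 0, 0, 0], [0, 0, 0.6, 0, 0, 0], [0, 0, 0.56, 0, 0, 0], [0, 0, 0.3, 0, 0, 0]],
  ],
)

```text
clock: 17.58
eef_pos: [429.7, -64.5, 28.2]
tool_rot: [-3.14, 0.003, -0.001]
force: [0.1, -0.1, 0.3]
width: 85.3
```

Emit:
apply_moves(
  series=[
    [[0, 0, 0, 0, 0, 0], [0, 0, 0, 0, 0, 0], [0, 0, 0, 0, 0, 0], [0, 0, 0, 0, 0, 0], [0, 0, 0, 0, 0, 0]],
  ],
  claw=-1,
)

```text
clock: 18.2
eef_pos: [431.0, -64.8, 30.3]
tool_rot: [-3.141, -0.001, -0.0]
force: [-0.3, 0.5, 6.6]
width: 50.8
```

Emit:
apply_moves(
  series=[
    [[0, 0, -0.2, 0, 0, 0], [0, 0, -0.6, 0, 0, 0], [0, 0, -0.6, 0, 0, 0], [0, 0, -0.6, 0, 0, 0], [0, 0, -0.6, 0, 0, 0]],
  ],
)

```text
clock: 18.82
eef_pos: [430.2, -64.7, 161.0]
tool_rot: [-3.141, 0.001, -0.001]
force: [0.7, -0.1, -1.2]
width: 50.6
```

Emit:
apply_moves(
  series=[
    [[0.88, 0.03, 0, 0, 0, 0], [0.88, 0.03, 0, 0, 0, 0], [0.88, 0.04, 0, 0, 0, 0], [0.88, 0.04, 0, 0, 0, 0], [0.88, 0.04, 0, 0, 0, 0]],
  ],
)

```text
clock: 19.45
eef_pos: [651.4, -73.8, 159.9]
tool_rot: [3.141, 0.001, -0.001]
force: [-0.1, -0.6, -1.6]
width: 50.8
```

Emit:
apply_moves(
  series=[
    [[0, 0, 0, 0, 0, 0], [0, 0, 0, 0, 0, 0], [0, 0, 0, 0, 0, 0], [0, 0, 0, 0, 0, 0], [0, 0, 0, 0, 0, 0]],
  ],
)

```text
clock: 20.08
eef_pos: [650.3, -73.9, 159.7]
tool_rot: [-3.141, 0.0, -0.001]
force: [0.3, -0.9, -2.1]
width: 50.6
```

```bash
python3 -c "
from h import *
spot('w6')"
```

```text
t 20.075 tcp [650.3 -73.9 159.7] rot [-3.141e+00  0.000e+00 -1.000e-03] w 50.6 F [ 0.3 -0.9 -2.1]
spot 84 [315.5 219. ] [650.2 -73.2]
spot 189 [314.2 231.6] [649.1 -83.5]
```

Centred over holder 3. Down.

Emit:
apply_moves(
  series=[
    [[0, 0, 0.5, 0, 0, 0], [0, 0, 0.6, 0, 0, 0], [0, 0, 0.6, 0, 0, 0], [0, 0, 0.36, 0, 0, 0], [0, 0, 0.1, 0, 0, 0]],
  ],
)

```text
clock: 20.75
eef_pos: [650.0, -73.8, 50.5]
tool_rot: [-3.141, 0.002, -0.001]
force: [0.5, 0.2, -0.9]
width: 50.7
```

Emit:
apply_moves(
  series=[
    [[0, 0, 0.02, 0, 0, 0], [0, 0, 0.02, 0, 0, 0], [0, 0, 0.02, 0, 0, 0], [0, 0, 0.02, 0, 0, 0], [0, 0, 0, 0, 0, 0]],
  ],
)

```text
clock: 21.38
eef_pos: [650.9, -73.9, 48.4]
tool_rot: [-3.141, -0.0, -0.0]
force: [-0.8, 0.1, 4.6]
width: 51.0
```

Emit:
apply_moves(
  series=[
    [[0, 0, 0, 0, 0, 0], [0, 0, 0, 0, 0, 0], [0, 0, 0, 0, 0, 0], [0, 0, 0, 0, 0, 0], [0, 0, 0, 0, 0, 0]],
  ],
  claw=1,
)

```text
clock: 22.0
eef_pos: [650.5, -73.9, 47.4]
tool_rot: [-3.141, 0.001, -0.0]
force: [1.5, -0.4, 0.0]
width: 85.6
```

Emit:
apply_moves(
  series=[
    [[0, 0, -0.3, 0, 0, 0], [0, 0, -0.6, 0, 0, 0], [0, 0, -0.6, 0, 0, 0], [0, 0, -0.5, 0, 0, 0], [0, 0, -0.3, 0, 0, 0]],
  ],
)

```text
clock: 22.62
eef_pos: [651.3, -74.3, 164.9]
tool_rot: [-3.141, -0.002, -0.001]
force: [-0.0, -0.4, -0.3]
width: 85.4
```

Emit:
apply_moves(
  series=[
    [[-0.84, 0.69, 0, 0, 0, 0], [-0.84, 0.69, 0, 0, 0, 0], [-0.84, 0.69, 0, 0, 0, 0], [-0.84, 0.69, 0, 0, 0, 0], [-0.84, 0.69, 0, 0, 0, 0]],
  ],
)

```text
clock: 23.25
eef_pos: [439.1, -247.3, 162.8]
tool_rot: [-3.141, 0.0, -0.0]
force: [0.2, -0.5, -0.1]
width: 85.3
```

Emit:
apply_moves(
  series=[
    [[0, 0, 0, 0, 0, 0], [0, 0, 0, 0, 0, 0], [0, 0, 0, 0, 0, 0], [0, 0, 0, 0, 0, 0], [0, 0, 0, 0, 0, 0]],
  ],
)

```text
clock: 23.88
eef_pos: [440.9, -245.8, 162.3]
tool_rot: [-3.141, 0.001, 0.001]
force: [0.3, -0.0, 0.2]
width: 85.4
```

```bash
python3 -c "
from h import *
ci,im=look('w7',40,('pot_darkest_c',))
print(wback((314.5,233),66,ci))"
```

```text
t 23.875 tcp [ 440.9 -245.8  162.3] rot [-3.141e+00  1.000e-03  1.000e-03] w 85.4 F [ 0.3 -0.   0.2]
pot_darkest_c 0.77 [310. 238.] [ 437.  -254.7]
[ 440.06808006 -243.90699331]
```

View pics/w7.png

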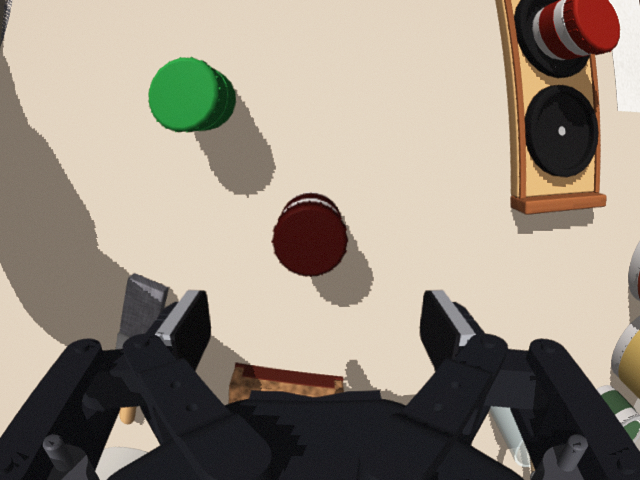

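The dark lid is at (310,236), about 3 mm toward −x, and the brush and block are clear of the fingers.

Emit:
apply_moves(
  series=[
    [[-0.05, 0.02, 0.6, 0, 0, 0], [0, 0, 0.6, 0, 0, 0], [0, 0, 0.6, 0, 0, 0], [0, 0, 0.56, 0, 0, 0], [0, 0, 0.3, 0, 0, 0]],
  ],
)

```text
clock: 24.6
eef_pos: [437.5, -247.0, 28.2]
tool_rot: [-3.14, 0.002, -0.0]
force: [-0.3, -0.0, -0.2]
width: 85.4
```

Emit:
apply_moves(
  series=[
    [[0, 0, 0, 0, 0, 0], [0, 0, 0, 0, 0, 0], [0, 0, 0, 0, 0, 0], [0, 0, 0, 0, 0, 0], [0, 0, 0, 0, 0, 0]],
  ],
  claw=-1,
)

```text
clock: 25.22
eef_pos: [438.5, -247.8, 30.5]
tool_rot: [3.141, -0.001, -0.001]
force: [-0.6, -0.3, 7.0]
width: 50.8
```

Emit:
apply_moves(
  series=[
    [[0, 0, -0.2, 0, 0, 0], [0, 0, -0.6, 0, 0, 0], [0, 0, -0.6, 0, 0, 0], [0, 0, -0.6, 0, 0, 0], [0, 0, -0.6, 0, 0, 0]],
  ],
)

```text
clock: 25.85
eef_pos: [437.9, -247.0, 161.0]
tool_rot: [-3.141, 0.0, -0.0]
force: [0.5, -0.9, -2.0]
width: 50.5
```

Emit:
apply_moves(
  series=[
    [[0.88, -0.33, 0, 0, 0, 0], [0.88, -0.33, 0, 0, 0, 0], [0.88, -0.33, 0, 0, 0, 0], [0.88, -0.33, 0, 0, 0, 0], [0.9, -0.35, 0, 0, 0, 0]],
  ],
)

```text
clock: 26.48
eef_pos: [660.1, -163.0, 160.0]
tool_rot: [-3.141, 0.001, -0.0]
force: [1.0, -0.6, -1.2]
width: 50.6
```

Emit:
apply_moves(
  series=[
    [[0, 0, 0, 0, 0, 0], [0, 0, 0, 0, 0, 0], [0, 0, 0, 0, 0, 0], [0, 0, 0, 0, 0, 0], [0, 0, 0, 0, 0, 0]],
  ],
)

```text
clock: 27.1
eef_pos: [658.7, -164.3, 159.7]
tool_rot: [-3.141, 0.0, -0.001]
force: [0.2, 0.8, -0.1]
width: 50.7
```

```bash
python3 -c "
from h import *
spot('w8')"
```

```text
t 27.1 tcp [ 658.7 -164.3  159.7] rot [-3.141e+00  0.000e+00 -1.000e-03] w 50.7 F [ 0.2  0.8 -0.1]
spot 85 [316.9 217.4] [ 659.7 -162.4]
spot 67 [314.8 234.3] [ 658.  -176.1]
```

Emit:
apply_moves(
  series=[
    [[0.02, -0.03, 0.5, 0, 0, 0], [0, 0, 0.6, 0, 0, 0], [0, 0, 0.6, 0, 0, 0], [0, 0, 0.36, 0, 0, 0], [0, 0, 0.1, 0, 0, 0]],
  ],
)

```text
clock: 27.78
eef_pos: [659.5, -162.3, 50.4]
tool_rot: [-3.141, 0.002, -0.001]
force: [0.6, 0.4, -0.7]
width: 50.6
```

Emit:
apply_moves(
  series=[
    [[0, 0, 0.02, 0, 0, 0], [0, 0, 0.02, 0, 0, 0], [0, 0, 0.02, 0, 0, 0], [0, 0, 0.02, 0, 0, 0], [0, 0, 0, 0, 0, 0]],
  ],
)

```text
clock: 28.4
eef_pos: [660.4, -162.5, 48.6]
tool_rot: [-3.141, -0.001, -0.001]
force: [-2.1, 0.2, 4.7]
width: 50.6
```

Contact. I'll release, rise, and draw back toward the robot at height for a clear view.

Emit:
apply_moves(
  series=[
    [[0, 0, 0, 0, 0, 0], [0, 0, 0, 0, 0, 0], [0, 0, 0, 0, 0, 0], [0, 0, 0, 0, 0, 0], [0, 0, 0, 0, 0, 0]],
  ],
  claw=1,
)

```text
clock: 29.02
eef_pos: [660.0, -162.4, 47.3]
tool_rot: [-3.141, 0.001, -0.001]
force: [0.4, 0.1, 0.2]
width: 85.7
```

Emit:
apply_moves(
  series=[
    [[0, 0, -0.3, 0, 0, 0], [0, 0, -0.6, 0, 0, 0], [0, 0, -0.8, 0, 0, 0], [0, 0, -0.8, 0, 0, 0], [0, 0, -0.8, 0, 0, 0]],
  ],
)

```text
clock: 29.65
eef_pos: [660.1, -162.7, 215.0]
tool_rot: [-3.142, -0.001, -0.001]
force: [0.9, 0.4, 0.5]
width: 85.1
```

Emit:
apply_moves(
  series=[
    [[-0.8, 0.4, 0, 0, 0, 0], [-0.8, 0.4, 0, 0, 0, 0], [-0.8, 0.4, 0, 0, 0, 0], [-0.6, 0.4, 0, 0, 0, 0], [-0.4, 0.3, 0, 0, 0, 0]],
  ],
)

```text
clock: 30.28
eef_pos: [488.5, -258.7, 213.9]
tool_rot: [-3.142, -0.001, -0.003]
force: [0.1, -1.4, -0.5]
width: 85.3
```

Run:
```python
from h import *
import cv2
a=viewer.get_image('top')[130:320,170:450]; b=viewer.get_image('side')[150:350,230:470]
cv2.imwrite('pics/fin.png',np.hstack([cv2.resize(a,(413,280)),cv2.resize(b,(336,280))])); look('w9',18)
```

```text
t 30.375 tcp [ 487.5 -260.   214. ] rot [ 3.141 -0.    -0.006] w 85.5 F [ 0.4 -0.5 -0. ]
```

View pics/fin.png

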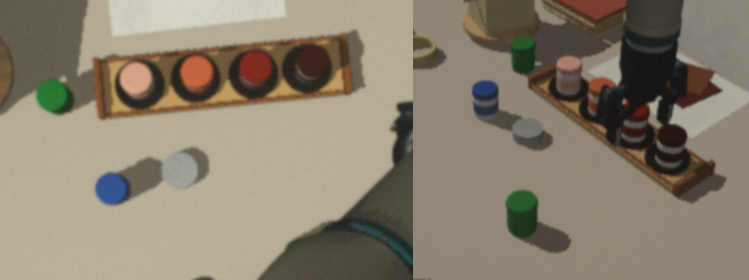

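View pics/w9.png

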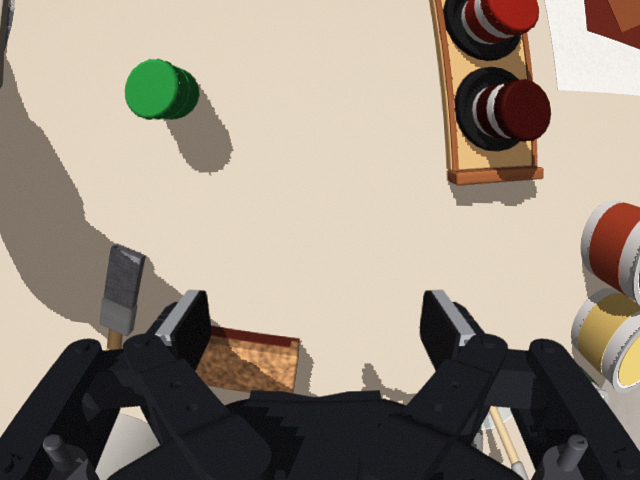

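All four pots stand upright in their cups: in the crop they run pale (137,80), light (197,73), red (256,72), dark (311,65), starting from the birdhouse end. The blue and green pots have not moved and the gripper is clear. Handing in.

```bash
python3 -c "
from cell import ctrl
print(ctrl.finish_job())"
```

```text
the job is handed in; nothing more can be done
None
```

The four terracotta pots are in the rack in order of shade: palest in holder 1, nearest the birdhouse on the left, then light, deep and darkest in holders 2, 3 and 4. I lowered each one upright until it touched the holder floor, with 4–8 N of contact force, before letting go.

The last top, side and wrist pictures showed all four upright in their cups, and the blue and green pots where they had been. The gripper was open and clear of everything. I handed in at about 30 s on the robot's clock, and no check failed. Position estimates from the different cameras mostly agreed to within about 3 mm. The exception was the darkest pot, about 5 mm out in x, which I settled with a look from directly above before gripping it.

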